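# Make the laser safe: flip the guarded arm toggle

### The job

The laser cutter is about to be serviced, so make it safe at its control console: lift the red hinged cover all the way up, flip the toggle beneath it from armed (pointing up the sloped panel) down to safe (pointing down the slope), then close the red cover fully again and let go. Do not lift the yellow cover next to it, do not press the red emergency stop, and leave the flask, the cutters and the grey bracket where they stand.

Things in the scene. Friction and masses are not known exactly. Their poses are not given: they have to be found in the camera images.
- console: Laser control console, fixed: box 400 mm wide (y), 232 deep, 156 high, blue cheeks, dark panel facing -x. Origin: centre of its underside, z up. The panel rises towards +x at 35 deg from level, from z = 43 at x = -120 to z = 152 at x = +36 mm. A grab rail on top reaches z = 179 at x = +70. Two guarded switches stand at y = +50 and -50, 85 mm up the slope; red and yellow may change places.
- laser_switch: Laser arm switch (RED cover), fixed on the sloped panel. Origin: on the panel under the toggle. Axes: x up the slope, y to the operator's left, z straight out of the panel (35 deg off vertical, leaning to the operator). Steel base plate 80 x 36 x 3 mm. The panel is flat and clear for 50 mm either side. Flat dots beside it: red = armed (up the slope), green = safe (down).
- laser_hinge (a point): Middle of the red cover's hinge pin, at x = +30, z = +7 mm in the switch's frame; the pin runs along the switch's y. Same axes as laser_switch.
- laser_cover (a joint): Angle of the red cover, rad: 0 shut, 1.66 fully open; the nose lifts and swings up the slope about the hinge. An over-centre spring (under 1 N at the nose) swings it shut below 0.85 and open above, where it stays. Open, it stands off the panel and overhangs the toggle from above: nose 70 mm off the panel at x = +36, lip 80 mm off at +53, back to +67 (switch's frame).
- laser_lip (a point): Outer edge of the red cover's thumb lip (24 wide, 4 mm thick, 23 mm over the panel); moves with the cover, axes as the switch's when shut. Cover when shut, in the switch's frame: hollow, open below, 28 mm wide with parallel cheeks (can be pinched), x -33 to +32 mm, lip to -44, z 4 to 38 mm, walls 3 mm; the nose's last 11 mm are bevelled down to z = 30.
- laser_toggle (a joint): Angle of the laser toggle, rad: 0 armed (leans 20 deg up the slope), 0.70 safe (leans 20 deg down the slope). It snaps over at 0.35 and stays at either end; about 3 N at the tip moves it. Round steel bat, 9 mm thick at its end, 25.5 mm long from its pivot, which lies 8 mm above the switch's origin; a bushing 12 mm across rises to 9 mm.
- laser_tip (a point): Top end of the laser toggle's bat, 32 mm off the panel, 9 mm up (armed) or down (safe) the slope from the switch's origin; moves with it. Hidden under the red cover while that is shut.
- fan_switch: Extraction-fan switch of the same make with the YELLOW cover, to be left alone. Origin, axes and sizes as for the laser switch, 100 mm beside it.
- fan_cover (a joint): Angle of the yellow cover, rad, 0 shut; springs as the red one.
- estop (a joint): Travel of the emergency stop, m: 0 up, 0.006 pressed; it moves into the panel when pushed with 9 N or more.
- estop_top (a point): Middle of the top of the emergency stop: red mushroom head 40 mm across on a yellow collar, its top 40 mm off the panel, at the operator's right end of the console.
- flask: Loose black drinking flask with orange neck and steel cap, upright, 68 mm across, 235 mm high. Origin: centre of its underside.
- cutters: Loose flush cutters with blue handles, lying flat, x from -85 to +28 mm about the pivot, 57 wide, 13 high. Origin on the bench under the pivot.
- bracket: Loose grey 3D-printed bracket, foot 60 x 44 mm, 67 mm high. Origin: centre of its underside.

How it is judged:
By the outcome, as a careful person would: the job done as asked, in the order asked, and still so for the second after the job is handed in, with the robot touching nothing.
It also fails if it takes over 56 s, if anything falls off the work surface, if the arm or the gripper's body presses on something with over 40 N, if the wrist force passes 120 N, or if a joint passes its speed limit or range.

### The arm

A 7-joint arm with a two-finger parallel gripper is mounted at the origin on the work surface. World frame = base frame: x ahead of the robot, y to its left, z up, the work surface at z = 0. Lengths are in m, angles in rad, forces in N, time in s.
With the tool pointing down it reaches from about 0.35 to 0.9 m from the base axis. Payload 8.1 kg.
Tool frame: the origin (TCP) lies between the finger pads; the fingertips stand ahead of it and the grasp point (between the pads) is the TCP (arm.nose_length is the z of the fingertips in the tool frame, in m); z points along the fingers, y is the line along which they close (so a half turn about z gives the same grasp; the last joint's range is limited). The gripper opens to 92 mm and grips with 3 to 60 N. Pads are 19 mm wide; open, the fingers measure 130 mm over their backs; the gripper's body (75 mm by 190 mm) begins 47 mm behind the grasp point.
Start: joints at [-1.27, 0.434, 0.025, 1.573, -0.012, 1.134, -0.075], TCP at [0.246, 0.575, 0.246] pointing down, gripper open.
Joint ranges: [-2.62, 2.62], [-0.44, 2.09], [-1.27, 1.32], [0.08, 2.57], [-1.32, 4.46], [0.12, 2], [-2.74, 2.74]. Speed limits (rad/s): [2.22, 2.22, 3.01, 3.01, 3.14, 3.14, 3.14].

### API

Orientations are given as a rotation vector (axis times angle).
In Python, from cell import sensors, optics, arm gives the robot as it stands.
- The arm moves only by the tool arm_command, never from a script. Its argument "deltas" is one flat list of numbers, 7 for each row, row after row: the turn, a rotation vector about the world's x, y, z as a fraction of full scale, then the shift along the world's x, y, z as a fraction of full scale, then the finger opening in mm, from 0 to 91.8. In form: [wx, wy, wz, dx, dy, dz, fingers, wx, wy, wz, dx, dy, dz, fingers, ...]. A call has 1 to 20 rows; each row is the pose to reach, as a shift and turn from the pose commanded when the call began; what a row does not reach only later rows make up. Full scale, the value 1, is 1 m for a shift and 90 degrees for a turn. A row lasts 1/10 s, in which the tool goes at most 50 mm and 8.59 degrees, less where a joint would pass 70% of its speed; a pose out of reach is approached as far as the arm can. A call with a number of a shift or a turn outside -1 to 1 is refused whole. A call with a gripper value outside its range is refused whole. The fingers move at their own pace and stop on an object; "force" is the grip in N (left out, the last holds). Time passes only in rows, so rows that repeat a pose let the fingers close. It gives the time, the measured TCP pose, the force, the opening and the grip force at its end, in the units of the state.
- sensors.observe(): the state, without advancing time (a new reading comes with each control period).
- optics.get_image(name): name is "scene" or "top" or "wrist"; returns the picture (400x640x3 uint8, blue, green, red); there is no depth.
- optics.calibration(name): a dict with "camera_matrix" (3x3 intrinsics, pixels), "D" ([k1, k2, p1, p2, k3] as OpenCV has them; the pictures are not rectified), "rvec" (rotation vector, rad) and "tvec" (3), from world to camera coordinates, as OpenCV has them. Camera axes: x right, y down, z forward; pixel columns grow to the right and rows downward; lengths in m; the calibration is good to about 2 mm. A picture is of the moment at which its call begins: read the wrist's pose just before it. calibration takes no time and is no camera call; for the wrist camera it gives the pose at the moment of the call.
- arm.sign_off(): hands the job in; it is judged then, once.
The state is a dict: "clock": time; "joints": joint angles; "dq": joint speeds; "joint_efforts": joint torques, N m; "position": TCP position; "ee_rot": TCP orientation; "force": force on the tool from outside, world axes, zero at the start; "ft_torque": the same for the moment, N m; "width": opening from 0.0 (shut) to 1.0 (fully open); "gripper_force": force on a finger pad.
Only numpy, scipy, OpenCV 4.12 (cv2) and the standard library are available. Lean on these libraries where they do the work, as an engineer would, in place of code of your own. Each camera call takes 0.05 s, during which the arm holds its last target. There are 200 camera calls.

## Working session

There is one attempt and no reset: what is moved stays moved. The work goes in short steps, Python scripts to look and compute and a tool call to move; the robot and the scene stay as the last step left them, time stands still between calls to the robot, and variables do not carry over. Pictures are saved under pics/ and viewed, at most 12 in all, crops included, and the job is handed in when it is done.

Besides the shell and the picture viewer there is one more tool, called after "Request:" as name(argument=value, ...) on one line, values as JSON. arm_command: Moves the arm, as the interface text tells. Its arguments: {"type":"object","properties":{"deltas":{"type":"array","items":{"type":"number"}},"force":{"type":"number"}},"required":["deltas"]}

```bash
ls; mkdir -p pics
python3 - <<'E'
from cell import sensors, optics, arm
import cv2,numpy as np
print(sensors.observe(), arm.nose_length)
for n in("scene","top"):
    cv2.imwrite(f"pics/{n}1.png",optics.get_image(n))
    c=optics.calibration(n); print(n,c)
E
```

```text
pics
{'clock': 0.0, 'joints': array([-1.26960338,  0.43522627,  0.02494709,  1.5740622 , -0.01159171,
        1.13398457, -0.07509341]), 'dq': array([-1.02513550e-04,  2.44655963e-04,  1.69251239e-03,  2.06173991e-03,
       -9.00242868e-05,  1.35412348e-03,  2.24543195e-03]), 'joint_efforts': array([-1.11401264e-04, -6.67860460e+01,  9.84923691e-01, -3.14458573e+01,
       -6.05470547e-02,  4.24977124e-02,  1.34865682e-04]), 'position': array([0.24542456, 0.57429644, 0.2449561 ]), 'ee_rot': array([-6.29996492e-01, -3.07759916e+00,  2.39669234e-03]), 'force': array([0.10694099, 0.05513539, 0.88574239]), 'ft_torque': array([ 0.00398342, -0.02030073,  0.0313406 ]), 'gripper_force': 0.0, 'width': 0.9992079288105989} 0.019
scene {'camera_matrix': array([[369.15538972,   0.        , 314.06860941],
       [  0.        , 369.15538972, 198.12625407],
       [  0.        ,   0.        ,   1.        ]]), 'D': array([-0.08835718,  0.        ,  0.        ,  0.        ,  0.        ]), 'rvec': array([ 1.86532226,  1.69856341, -0.64957989]), 'tvec': array([-0.08785053, -0.3222112 ,  1.50190664])}
top {'camera_matrix': array([[428.83390005,   0.        , 320.67756775],
       [  0.        , 428.83390005, 197.78378603],
       [  0.        ,   0.        ,   1.        ]]), 'D': array([-0.09312294,  0.        ,  0.        ,  0.        ,  0.        ]), 'rvec': array([ 2.12381034, -2.18018512,  0.10887553]), 'tvec': array([0.06471118, 0.55389803, 1.07012404])}
```

View pics/scene1.png

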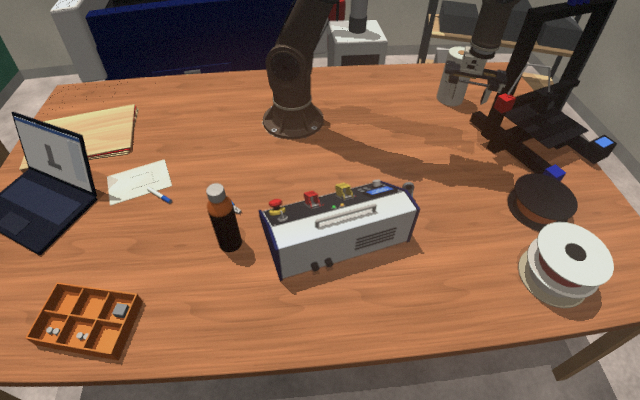

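View pics/top1.png

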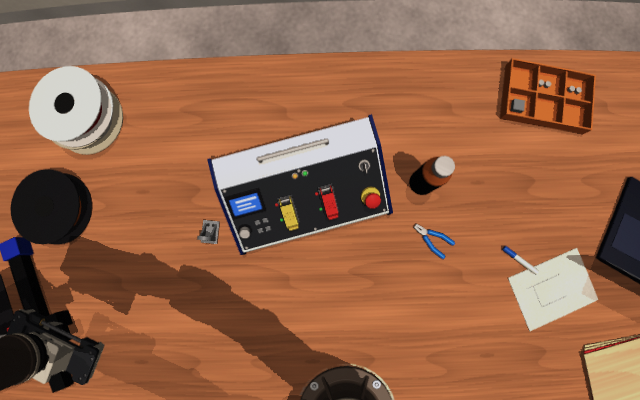

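The scene view shows the console from behind: e-stop at (275,205), red cover (311,197), yellow (344,189). In the top view, red is at (329,203), yellow at (289,213) and the e-stop at (372,200). I'll zoom in on both for corners.

Run:
```python
import cv2,numpy as np
a=cv2.imread("pics/top1.png")[105:260,200:400]; b=cv2.imread("pics/scene1.png")[170:290,250:430]
cv2.imwrite("pics/topc.png",cv2.resize(a,None,fx=3.8,fy=3.8,interpolation=cv2.INTER_CUBIC))
cv2.imwrite("pics/scenec.png",cv2.resize(b,None,fx=4.2,fy=4.2,interpolation=cv2.INTER_CUBIC))
```

```text
(no output)
```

View pics/topc.png

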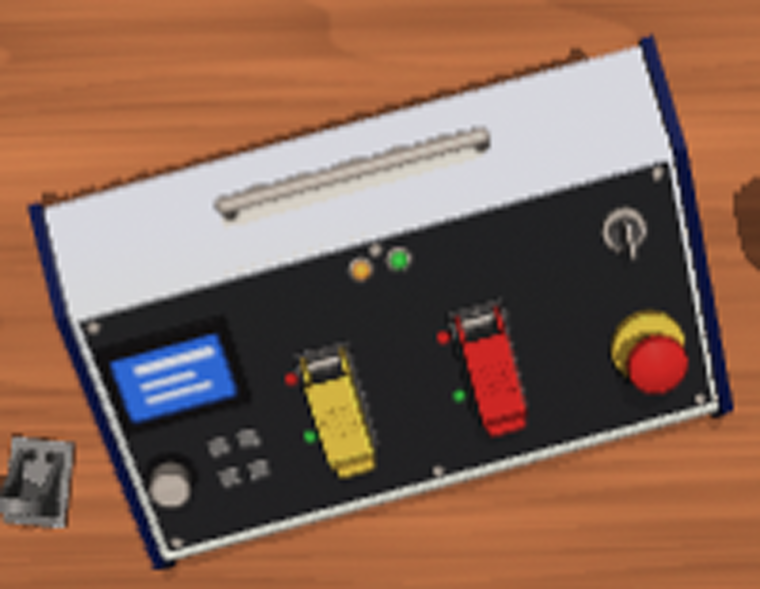

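View pics/scenec.png

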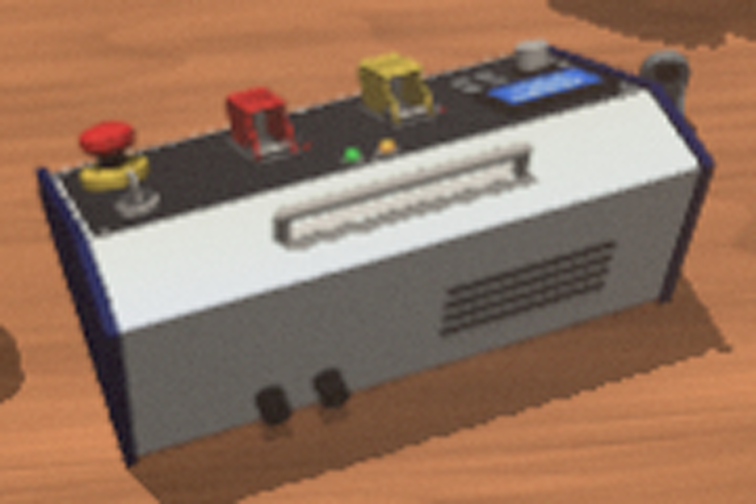

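The top crop shows the panel corners, both lips (red lip edge at crop (509,430)), the e-stop at crop (657,365) and the rail ends. The scene crop shows the bottom rear corners at (131,463) and (665,298). Next is the console pose fit from both views.

```bash
cat > h.py <<'E'
import cv2,numpy as np
from scipy.optimize import least_squares
from scipy.spatial.transform import Rotation as R
def proj(c,P): return cv2.projectPoints(np.float64(P).reshape(-1,1,3),c["rvec"],c["tvec"],c["camera_matrix"],c["D"])[0].reshape(-1,2)
def tri(cs,uv):
    f=lambda p:np.concatenate([proj(c,p)[0]-u for c,u in zip(cs,uv)])
    r=least_squares(f,[.6,0,.1]); return r.x,r.fun
s35=np.deg2rad(35)
Rs=R.from_euler('y',-s35)   # switch axes in console frame
def sw(p,y): return np.array([-.120+.085*np.cos(s35),y,.043+.085*np.sin(s35)])+Rs.apply(p)
E
python3 - <<'E'
from h import *
from cell import optics
T,S=optics.calibration("top"),optics.calibration("scene")
t=lambda u,v:np.array([200+(u+.5)/3.8-.5,105+(v+.5)/3.8-.5]); s=lambda u,v:np.array([250+(u+.5)/4.2-.5,170+(v+.5)/4.2-.5])
obs=[(T,t(650,40),(.116,-.2,.156)),(T,t(32,205),(.116,.2,.156)),(T,t(733,410),(-.118,-.2,.045)),(T,t(160,567),(-.118,.2,.045)),
(T,t(509,430),sw([-.044,0,.023],-.05)),(T,t(357,473),sw([-.044,0,.023],.05)),(T,t(355,170),(.07,0,.177)),
(S,s(131,463),(.116,-.2,0)),(S,s(665,298),(.116,.2,0))]
def f(p): 
    return np.concatenate([proj(c,R.from_euler('z',p[3]).apply(P)+p[:3])[0]-u for c,u,P in obs])
r=least_squares(f,[.6,0,0,.2],loss='soft_l1'); print(r.x,np.round(r.fun.reshape(-1,2),1).tolist())
Rw=R.from_euler('z',r.x[3])
for n,p,y in(("red org",[0,0,0],-.05),("red lip",[-.044,0,.023],-.05),("hinge",[.03,0,.007],-.05),("yel lip",[-.044,0,.023],.05)): print(n,Rw.apply(sw(p,y))+r.x[:3])
for a,b in((t(657,365),s(108,135)),(t(486,138),s(283,222)),(t(228,206),s(525,152))):
    print("tri",tri([T,S],[a,b]), Rw.inv().apply(tri([T,S],[a,b])[0]-r.x[:3]))
E
```

```text
[0.57815535 0.09093428 0.00138305 0.24470836] [[0.4, -2.9], [-1.7, -0.9], [0.3, -0.3], [-1.4, 0.7], [0.4, 2.3], [0.8, 1.9], [-0.0, 1.9], [-0.8, 2.2], [1.3, 1.4]]
red org [0.54139763 0.03022007 0.09313705]
red lip [0.49362949 0.01829175 0.08674018]
hinge [0.56134465 0.0352011  0.1160784 ]
yel lip [0.46940215 0.11531255 0.08674018]
tri (array([ 0.53651164, -0.07498878,  0.10457381]), array([-0.12387584, -0.00126281, -0.14864422, -0.00505354])) [-0.0806018  -0.15089072  0.10319076]
tri (array([0.67094145, 0.03046139, 0.16605733]), array([-0.63019099, -0.03542192, -0.6941028 ,  0.01423565])) [ 0.07537084 -0.08115089  0.16467428]
tri (array([0.63291686, 0.18658732, 0.1696996 ]), array([-0.45542998, -0.05667215, -0.52296635,  0.05098425])) [0.07630424 0.07953609 0.16831655]
```

```bash
cat >> h.py <<'E'
POSE=[.5810,.0915,.0010,.2447]  # console x,y,z,yaw
def W(p,y=-.05): # switch frame -> world
    return R.from_euler('z',POSE[3]).apply(sw(p,y))+POSE[:3]
def toolR(tilt): # tool z into panel, tilted by deg: + = rotated about switch +y (as the opening cover)
    base=np.array([[-1,0,0],[0,1,0],[0,0,-1]],float)
    return R.from_euler('z',POSE[3])*Rs*R.from_euler('y',tilt,degrees=True)*R.from_matrix(base)
def delta(st,p,tilt,flip=False):
    Rt=toolR(tilt)
    if flip: Rt=Rt*R.from_euler('z',np.pi)
    d=(Rt*R.from_rotvec(st["ee_rot"]).inv()).as_rotvec()/(np.pi/2)
    print("rot",np.round(d,4),"shift",np.round(W(p)-st["position"],4))
E
python3 - <<'E'
from h import *
from cell import sensors
st=sensors.observe(); print(R.from_rotvec(st["ee_rot"]).as_matrix().round(2).tolist())
for f in(0,1): delta(st,[-.01,0,.17],0,f)
E
```

```text
[[-0.92, 0.39, -0.0], [0.39, 0.92, -0.0], [-0.0, -0.0, -1.0]]
rot [-0.0306 -0.3944  0.4001] shift [ 0.1962 -0.5692 -0.0188]
rot [ 0.5056 -0.0414 -1.5249] shift [ 0.1962 -0.5692 -0.0188]
```

Request:
arm_command(deltas=[0, 0, 0.1, 0.1, -0.25, 0.03, 60, -0.03, -0.394, 0.4, 0.19, -0.5, 0.01, 60, -0.03, -0.394, 0.4, 0.196, -0.569, -0.019, 60, -0.03, -0.394, 0.4, 0.196, -0.569, -0.019, 60, -0.03, -0.394, 0.4, 0.196, -0.569, -0.019, 60, -0.03, -0.394, 0.4, 0.196, -0.569, -0.019, 60, -0.03, -0.394, 0.4, 0.196, -0.569, -0.019, 60, -0.03, -0.394, 0.4, 0.196, -0.569, -0.019, 60, -0.03, -0.394, 0.4, 0.196, -0.569, -0.019, 60, -0.03, -0.394, 0.4, 0.196, -0.569, -0.019, 60, -0.03, -0.394, 0.4, 0.196, -0.569, -0.019, 60, -0.03, -0.394, 0.4, 0.196, -0.569, -0.019, 60, -0.03, -0.394, 0.4, 0.196, -0.569, -0.019, 60, -0.03, -0.394, 0.4, 0.196, -0.569, -0.019, 60, -0.03, -0.394, 0.4, 0.196, -0.569, -0.019, 60, -0.03, -0.394, 0.4, 0.196, -0.569, -0.019, 60])

```text
clock: 1.7
position: [0.4413, 0.0069, 0.2268]
ee_rot: [-0.312, 2.515, 0.101]
force: [0.4, -0.2, -0.7]
width: 0.651
gripper_force: 0.0
```

Run:
```python
from h import *
from cell import sensors,optics
import pickle
st=sensors.observe(); delta(st,[-.01,0,.17],0); print(st["joints"].round(2),st["width"])
c=optics.calibration("wrist"); im=optics.get_image("wrist"); pickle.dump(c,open("w1.pkl","wb"))
cv2.imwrite("pics/w1.png",im); print(proj(c,[W([-.044,0,.023]),W([.03,0,.007]),W([-.044,0,.023],.05)]))
```

```text
rot [-0.0008 -0.0007 -0.0019] shift [ 0.0004 -0.0017 -0.0005]
[-1.12 -0.32  0.9   2.52  0.82  0.28  0.92] 0.651494234593863
[[312.22677542 155.09655944]
 [312.2413629  218.41780151]
 [412.48484369 155.40657033]]
```

View pics/w1.png

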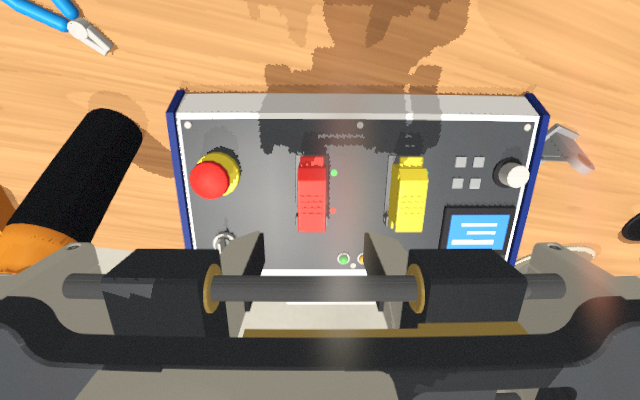

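The wrist view shows the red cover's lip edge at about (313,157), close to the predicted (312,155), and the yellow one at (412,157). The hinge end is near (312,228). I'll move closer for the second viewpoint.

Run:
```python
from h import *
from cell import sensors
delta(sensors.observe(),[-.03,0,.1],0)
```

```text
rot [-0.0006 -0.0007 -0.002 ] shift [ 0.0234  0.0041 -0.0693]
```

Request:
arm_command(deltas=[0, 0, 0, 0.023, 0.004, -0.069, 60, 0, 0, 0, 0.023, 0.004, -0.069, 60, 0, 0, 0, 0.023, 0.004, -0.069, 60, 0, 0, 0, 0.023, 0.004, -0.069, 60, 0, 0, 0, 0.023, 0.004, -0.069, 60])

```text
clock: 2.25
position: [0.4555, 0.0114, 0.1852]
ee_rot: [-0.311, 2.524, 0.095]
force: [0.6, -0.4, 0.7]
width: 0.655
gripper_force: 0.0
```

Run:
```python
from h import *
from cell import sensors,optics
import pickle
st=sensors.observe(); delta(st,[-.03,0,.1],0); print(st["joints"].round(2))
c=optics.calibration("wrist"); im=optics.get_image("wrist"); pickle.dump(c,open("w2.pkl","wb"))
cv2.imwrite("pics/w2.png",im)
a=cv2.resize(cv2.imread("pics/w1.png")[90:250,160:560],None,fx=2,fy=2,interpolation=cv2.INTER_CUBIC)
b=cv2.resize(im[50:320,160:560],None,fx=2,fy=2,interpolation=cv2.INTER_CUBIC)[:280]
cv2.imwrite("pics/w12.png",np.vstack([a,b]))
print(proj(c,[W([-.044,0,.023]),W([.03,0,.007]),W([-.044,0,.023],.05)]))
```

```text
rot [ 0.0019 -0.0056 -0.0002] shift [ 0.0092 -0.0004 -0.0277]
[-1.44 -0.22  1.32  2.57  1.33  0.12  0.46]
[[311.47939143 177.76005067]
 [311.71306982 246.53173674]
 [426.36914552 177.97230333]]
```

View pics/w12.png

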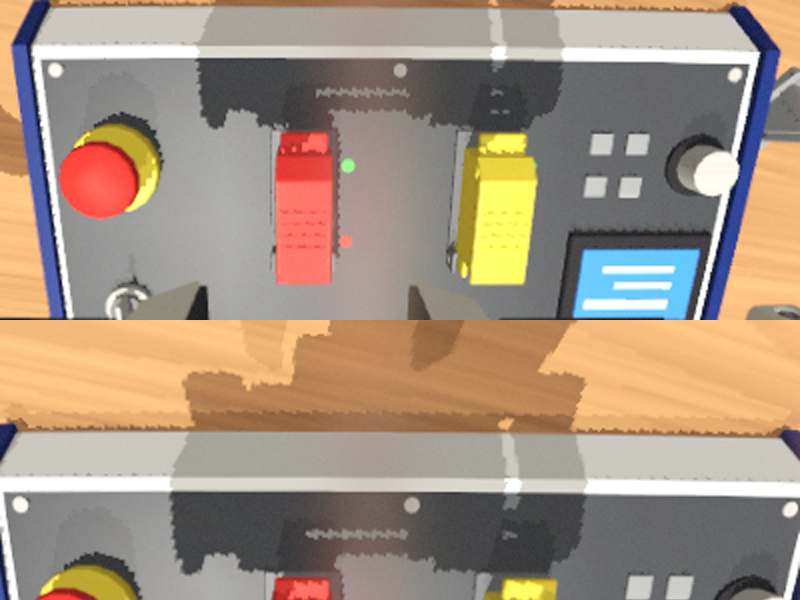

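The stacked crops put the red lip edge at (311.5,156.5) in w1 and (311.5,179.5) in w2, and the yellow lip at (410,157) and (425,180). That is within 2 px of prediction. The arm also hit joint limits at this close, tilted pose. I'll refine the fit and test the toggle-approach pose.

Run:
```python
from h import *
from cell import optics,sensors
import pickle
T=optics.calibration("top"); w1,w2=[pickle.load(open(f"w{i}.pkl","rb")) for i in(1,2)]
t=lambda u,v:np.array([200+(u+.5)/3.8-.5,105+(v+.5)/3.8-.5])
red=[t(509,430),np.array([311.5,156.5]),np.array([311.5,179.5])]; yel=[t(357,473),np.array([410,157.]),np.array([425,180.])]
for a,y in((red,-.05),(yel,.05)): x,f=tri([T,w1,w2],a); print("tri",x,f.round(1),"model",W([-.044,0,.023],y))
obs=[(c,u,sw([-.044,0,.023],y)) for a,y in((red,-.05),(yel,.05)) for c,u in zip((T,w1,w2),a)]
# red / green dots beside... screws at panel bottom corners (w1): use symmetric middle screw only for lateral
f=lambda p:np.concatenate([proj(c,R.from_euler('z',p[3]).apply(P)+p[:3])[0]-u for c,u,P in obs])
r=least_squares(f,POSE); print(r.x,r.fun.round(1))
delta(sensors.observe(),[.005,0,.085],0)
```

```text
tri [0.49914379 0.01919522 0.08586301] [-0.   0.   0.4  0.2 -0.4 -0.1] model [0.49647353 0.01885817 0.08635713]
tri [0.4749519  0.11564094 0.086266  ] [ 0.6 -0.3  0.9  0.2 -0.5 -0.2] model [0.472247   0.11587918 0.08635713]
[5.84142974e-01 9.14823201e-02 2.84630230e-04 2.41398962e-01] [ 0.  -0.1  0.3  0.2 -0.5 -0.2  0.4 -0.5  1.   0.2 -0.4 -0.2]
rot [ 0.0014 -0.0056  0.0008] shift [ 0.0453  0.0092 -0.02  ]
```

```bash
sed -i 's/^POSE=.*/POSE=[.5840,.0915,.0003,.2430]/' h.py
python3 - <<'E'
from h import *
from cell import sensors
delta(sensors.observe(),[.005,0,.085],0)
delta(sensors.observe(),[-.02,0,.085],35)
E
```

```text
rot [ 0.0014 -0.0056 -0.0003] shift [ 0.0482  0.0093 -0.0207]
rot [-9.230e-02  3.719e-01 -3.000e-04] shift [ 0.0283  0.0044 -0.035 ]
```

Request:
arm_command(deltas=[0, 0, 0, 0.048, 0.009, -0.02, 60, 0, 0, 0, 0.048, 0.009, -0.02, 60, 0, 0, 0, 0.048, 0.009, -0.02, 60, 0, 0, 0, 0.048, 0.009, -0.02, 60, 0, 0, 0, 0.048, 0.009, -0.02, 60, 0, 0, 0, 0.048, 0.009, -0.02, 60])

```text
clock: 2.9
position: [0.4771, 0.022, 0.199]
ee_rot: [-0.305, 2.525, 0.084]
force: [-0.5, -0.7, 0.1]
width: 0.657
gripper_force: 0.0
```

Run:
```python
from h import *
from cell import sensors
st=sensors.observe();print(st["joints"].round(2),st["clock"])
delta(st,[.005,0,.085],0); print("grasp")
for t in(35,20):delta(st,[-.02,0,.075],t)
```

```text
[-1.46 -0.18  1.32  2.51  0.92  0.12  0.83] 2.9
rot [ 0.0062 -0.0051  0.003 ] shift [ 0.0267 -0.0019 -0.0345]
grasp
rot [-0.0867  0.3726  0.0014] shift [ 0.0124 -0.0054 -0.057 ]
rot [-0.0468  0.2107  0.0021] shift [ 0.0124 -0.0054 -0.057 ]
```

```bash
cat > fk.py <<'E'
from h import *
import itertools
Q=[[-1.26960338,.43522627,.02494709,1.5740622,-.01159171,1.13398457,-.07509341],[-1.12,-.32,.9,2.52,.82,.28,.92],[-1.44,-.22,1.32,2.57,1.33,.12,.46],[-1.46,-.18,1.32,2.51,.92,.12,.83]]
P=[[.24542456,.57429644,.2449561],[.4413,.0069,.2268],[.4555,.0114,.1852],[.4771,.022,.199]]
O=[[-.62999649,-3.07759916,.00239669],[-.312,2.515,.101],[-.311,2.524,.095],[-.305,2.525,.084]]
def rz(a): return R.from_euler('z',a)
def ry(a): return R.from_euler('y',a)
def fk(q,p,s):
    yo,d,a,b,L,e1,e2,e3,y7=p
    r=rz(s[0]*q[0]+yo); x=np.array([0,0,d])+r.apply([e3,0,0])
    r=r*ry(q[1])*rz(s[1]*q[2]); x=x+r.apply([e1,0,a])
    r=r*ry(q[3]); x=x+r.apply([-e1+e2,0,0])
    r=r*rz(s[2]*q[4]); x=x+r.apply([0,0,b]); r=r*ry(q[5])*rz(s[3]*q[6]+y7)
    return x+r.apply([0,0,L]),r
def fit():
    best=None
    for s in itertools.product((1,-1),repeat=4):
        def f(p):
            o=[]
            for q,t,w in zip(Q,P,O):
                x,r=fk(q,p,s); o+=list(x-t)+list(.2*(r*R.from_rotvec(w).inv()).as_rotvec())
            return o
        for yo in(2.44,-.1,0):
          for y7 in (0,1.57,3.14,-1.57):
            g=least_squares(f,[yo,.3,.4,.4,.25,0,0,0,y7])
            if best is None or g.cost<best[0]: best=(g.cost,s,g.x,np.array(g.fun))
    return best
if __name__=="__main__":
    b=fit(); print(b[0],b[1],b[2].round(3)); print(b[3].reshape(-1,6).round(3)); 
    np.save("fk.npy",np.r_[b[1],b[2]])
E
python3 fk.py
```

```text
0.0001682240304612029 (-1, -1, -1, -1) [-0.08   0.236  0.596  0.389  0.431 -0.034 -0.09   0.029  1.501]
[[-0.005  0.002 -0.     0.     0.    -0.002]
 [ 0.001  0.001 -0.    -0.009 -0.003 -0.004]
 [-0.001 -0.002 -0.002 -0.009 -0.001 -0.005]
 [-0.     0.001  0.002 -0.007 -0.002 -0.005]]
```

```bash
sed -i 's/yo,d,a,b,L,e1,e2,e3,y7=p/yo,d,a,b,L,e1,e2,e3,y7,e4,e5=p/; s/apply(\[e3,0,0\])/apply([e3,e4,0])/; s/apply(\[0,0,L\])/apply([e5,0,L]) if 0 else x+rr.apply([e5,0,0])+r.apply([0,0,L])/; s/x=x+r.apply(\[0,0,b\]); r=r\*ry/x=x+r.apply([0,0,b]); rr=r*ry(q[5]); r=r*ry/; s/return x+r.apply(.*) if 0 else/return/; s/0,0,0,y7\]/0,0,0,y7,0,0]/' fk.py
python3 fk.py
cat > ik.py <<'E'
from fk import *
b=np.load("fk.npy"); s,p=b[:4],b[4:]
lo=np.array([-2.62,-.44,-1.27,.08,-1.32,.12,-2.74]);hi=np.array([2.62,2.09,1.32,2.57,4.46,2,2.74])
def ik(x,Rt,n=40):
    rng=np.random.default_rng(0); out=[]
    def f(q): y,r=fk(q,p,s); return np.r_[y-x,.3*(r*Rt.inv()).as_rotvec(),1e-4*q[2]]
    for _ in range(n):
        g=least_squares(f,rng.uniform(lo+.01,hi-.01),bounds=(lo+.03,hi-.03))
        if np.abs(g.fun[:6]).max()<1e-3 and not any(np.abs(g.x-o).max()<.3 for o in out): out.append(g.x)
    return sorted(out,key=lambda q:abs(q[2]))
E
python3 - <<'E'
from ik import *
for n,pt,t in(("cover",[-.02,0,.028],35),("open",[.055,0,.055],35),("tog0",[.009,0,.044],0),("tog8",[.012,0,.044],8),("tog0safe",[-.013,0,.042],0)):
    print(n); [print("  ",q.round(2)) for q in ik(W(pt),toolR(t))[:5]]
E
```

```text
7.532070270724608e-06 (-1, -1, -1, -1) [ 0.003  0.321  0.572  0.468  0.357 -0.003  0.041 -0.011  1.573 -0.055
  0.011]
[[-0.    -0.     0.    -0.    -0.     0.   ]
 [ 0.001 -0.     0.001 -0.    -0.001  0.   ]
 [-0.001 -0.002  0.    -0.001  0.001 -0.001]
 [ 0.001  0.002 -0.001  0.001 -0.    -0.   ]]
coverTraceback (most recent call last):
  File "<stdin>", line 3, in <module>
  File "ik.py", line 8, in ik
    g=least_squares(f,rng.uniform(lo+.01,hi-.01),bounds=(lo+.03,hi-.03))
    return func(*args, **kwargs)
    raise ValueError("Initial guess is outside of provided bounds")
ValueError: Initial guess is outside of provided bounds
```

```bash
sed -i 's/lo+.01,hi-.01/lo+.05,hi-.05/' ik.py
python3 - <<'E'
from ik import *
for n,pt,t in(("cover",[-.02,0,.028],35),("open",[.055,0,.055],35),("tog0",[.009,0,.044],0),("tog8",[.012,0,.044],8),("tog0safe",[-.013,0,.042],0)):
    print(n); [print("  ",q.round(2)) for q in ik(W(pt),toolR(t))[:5]]
E
```

```text
cover
   [-0.15  0.46  0.    1.94 -0.    0.74  1.67]
open
   [-0.16  0.43  0.    1.79 -0.    0.92  1.66]
   [-0.41  0.42  0.33  1.82 -0.17  0.92  1.81]
tog0
   [-0.07  0.32 -0.01  2.4   3.61  0.2  -1.9 ]
tog8
   [-0.13  0.29  0.04  2.25 -0.53  0.15  2.22]
   [ 0.15  0.32 -0.3   2.22  0.25  0.15  1.46]
tog0safe
   [-0.07  0.35 -0.    2.44  3.51  0.27 -1.78]
```

Run:
```python
from h import *
from cell import sensors
st=sensors.observe()
Rs0=R.from_rotvec([-.63,-3.0776,.0024])
print((Rs0*R.from_rotvec(st["ee_rot"]).inv()).as_rotvec()/(np.pi/2), np.array([.2454,.5743,.26])-st["position"])
```

```text
[ 0.03587742  0.38728576 -0.39802768] [-0.23165889  0.55232871  0.06098845]
```

Request:
arm_command(deltas=[0, 0, 0, -0.03, 0, 0.04, 60, 0, 0, 0, -0.035, 0, 0.04, 60, 0.036, 0.387, -0.398, -0.1, 0.2, 0.06, 60, 0.036, 0.387, -0.398, -0.232, 0.552, 0.061, 60, 0.036, 0.387, -0.398, -0.232, 0.552, 0.061, 60, 0.036, 0.387, -0.398, -0.232, 0.552, 0.061, 60, 0.036, 0.387, -0.398, -0.232, 0.552, 0.061, 60, 0.036, 0.387, -0.398, -0.232, 0.552, 0.061, 60, 0.036, 0.387, -0.398, -0.232, 0.552, 0.061, 60, 0.036, 0.387, -0.398, -0.232, 0.552, 0.061, 60, 0.036, 0.387, -0.398, -0.232, 0.552, 0.061, 60, 0.036, 0.387, -0.398, -0.232, 0.552, 0.061, 60, 0.036, 0.387, -0.398, -0.232, 0.552, 0.061, 60, 0.036, 0.387, -0.398, -0.232, 0.552, 0.061, 60, 0.036, 0.387, -0.398, -0.232, 0.552, 0.061, 60, 0.036, 0.387, -0.398, -0.232, 0.552, 0.061, 60])

```text
clock: 4.5
position: [0.2457, 0.5742, 0.2595]
ee_rot: [0.628, 3.075, -0.006]
force: [0.2, -0.9, 1.4]
width: 0.651
gripper_force: 0.0
```

Run:
```python
from ik import *
from cell import sensors
st=sensors.observe(); print(st["clock"],st["joints"].round(2),st["position"].round(3),st["ee_rot"].round(3))
for T in ([.003,.022],[-.018,.022]):
  for t in (8,):
    a=np.deg2rad(t); print(T); [print("  ",q.round(2)) for q in ik(W([T[0]+.019*np.sin(a),0,T[1]+.019*np.cos(a)]),toolR(t)*rz(np.pi))[:5]]
```

```text
4.5 [-1.61  0.45  0.53  1.58 -0.24  1.17  0.14] [0.246 0.574 0.26 ] [ 0.628  3.075 -0.006]
[0.003, 0.022]
   [-0.21  0.3   0.14  2.28 -0.85  0.15 -0.59]
   [-0.41  0.3   0.38  2.3  -1.16  0.2  -0.29]
   [ 0.24  0.35 -0.41  2.22  0.57  0.15 -2.  ]
[-0.018, 0.022]
   [-0.26  0.31  0.22  2.33 -1.29  0.15 -0.14]
   [ 0.34  0.38 -0.53  2.27  1.07  0.15 -2.48]
```

Request:
arm_command(deltas=[0, 0, -0.095, 0.04, -0.02, 0.02, 60, 0, 0, -0.19, 0.08, -0.055, 0.02, 60, 0, 0, -0.285, 0.115, -0.09, 0.02, 60, 0, 0, -0.38, 0.15, -0.13, 0.02, 60, 0, 0, -0.475, 0.18, -0.17, 0.02, 60, 0, 0, -0.57, 0.21, -0.21, 0.02, 60, 0, 0, -0.665, 0.235, -0.255, 0.02, 60, 0, 0, -0.76, 0.25, -0.3, 0.02, 60, 0, 0, -0.855, 0.26, -0.345, 0.02, 60, 0, 0, -0.9, 0.265, -0.38, 0.02, 60, 0, 0, -0.9, 0.265, -0.38, 0.02, 60])

```text
clock: 5.6
position: [0.5112, 0.1857, 0.2812]
ee_rot: [2.49, 1.913, -0.004]
force: [0.7, 0.3, 0.6]
width: 0.654
gripper_force: 0.0
```

Run:
```python
from ik import *
from cell import sensors
st=sensors.observe(); print(st["clock"],st["joints"].round(2),st["position"].round(3))
delta(st,[-.02,0,.028],35,1);delta(st,[-.02,0,.028],35)
```

```text
5.6 [-1.17  0.38  1.    1.77 -0.34  1.18 -0.33] [0.511 0.186 0.281]
rot [ 0.0009 -0.0016 -0.6794] shift [ 0.0044 -0.1627 -0.1777]
rot [1.8000e-03 1.0000e-03 1.3206e+00] shift [ 0.0044 -0.1627 -0.1777]
```

```bash
cat > sim.py <<'E'
from ik import *
def jac(q):
    x,r=fk(q,p,s); J=np.zeros((6,7))
    for i in range(7):
        d=q.copy(); d[i]+=1e-5; y,t=fk(d,p,s); J[:3,i]=(y-x)/1e-5; J[3:,i]=(t*r.inv()).as_rotvec()/1e-5
    return x,r,J
def go(q,x1,R1,n=60,lam=.02):
    q=q.copy(); x0,r0=fk(q,p,s); rv=(R1*r0.inv()).as_rotvec()
    for k in range(1,n+11):
        f=min(1,k/n); xt=x0+f*(np.array(x1)-x0); Rt=R.from_rotvec(f*rv)*r0
        x,r,J=jac(q); e=np.r_[xt-x,(Rt*r.inv()).as_rotvec()]
        q=np.clip(q+J.T@np.linalg.solve(J@J.T+lam**2*np.eye(6),e),lo,hi)
    return q
E
cat > t.py <<'E'
from sim import *
R0=R.from_rotvec(O[0]); q=np.array(Q[0]); rot=lambda d:R.from_rotvec(np.array(d)*np.pi/2)
q=go(q,P[1],R.from_rotvec(O[1])); print("pose1",q.round(2))
q=go(q,P[3],R.from_rotvec(O[3])); print("pose3",q.round(2))
q=go(q,[.2457,.5742,.2595],R0); print("back",q.round(2))
q=np.array([-1.61,.45,.53,1.58,-.24,1.17,.14]); q=go(q,[.5112,.1857,.2812],R.from_rotvec([2.49,1.913,0])); print("B1",q.round(2))
E
python3 t.py
```

```text
pose1 [-1.01 -0.26  0.83  2.51  0.57  0.23  1.17]
pose3 [-1.39 -0.14  1.28  2.5   0.51  0.12  1.25]
back [-1.48  0.42  0.32  1.59 -0.14  1.16  0.03]
B1 [-1.21  0.34  0.99  1.8  -0.3   1.17 -0.39]
```

```bash
cat > t2.py <<'E'
from sim import *
q0=np.array([-1.17,.38,1.0,1.77,-.34,1.18,-.33])
def chk(q,label):
    a=np.deg2rad(8); out=[]
    for nm,pt,t in(("cov",[-.02,0,.06],35),("opn",[.055,0,.055],35),("pre",[.0,0,.1],25),("pre2",[.005,0,.09],8),("tog",[.0056,0,.0408],8),("saf",[-.015,0,.0408],8)):
        Rt=toolR(t)*rz(FL); q=go(q,W(pt),Rt,30); x,r=fk(q,p,s); out.append((nm,round(1e3*np.linalg.norm(x-W(pt)),1),round(float(np.degrees((r*Rt.inv()).magnitude())),1)))
    print(label,out,q.round(2))
FL=np.pi
for via in ([],[(.6,-30)],[(.6,-45)],[(.6,-60)],[(.75,-45)],[(.5,-60)],[(.6,-60),(.6,20),(.6,-40)]):
  for yawf in (0,1):
    q=q0
    for rr,az in via:
        az=np.deg2rad(az); yaw=POSE[3]+ (az if yawf else 0)
        q=go(q,[rr*np.cos(az),rr*np.sin(az),.38],rz(yaw-POSE[3])*toolR(35)*rz(FL),60)
    chk(q,(via,yawf,q.round(2)[:3]))
E
python3 t2.py
```

```text
([], 0, array([-1.17,  0.38,  1.  ])) [('cov', np.float64(0.0), 0.0), ('opn', np.float64(0.0), 0.0), ('pre', np.float64(0.0), 0.0), ('pre2', np.float64(0.0), 0.0), ('tog', np.float64(2.0), 1.1), ('saf', np.float64(0.1), 0.1)] [-0.25  0.31  0.2   2.33 -1.32  0.14 -0.11]
([], 1, array([-1.17,  0.38,  1.  ])) [('cov', np.float64(0.0), 0.0), ('opn', np.float64(0.0), 0.0), ('pre', np.float64(0.0), 0.0), ('pre2', np.float64(0.0), 0.0), ('tog', np.float64(2.0), 1.1), ('saf', np.float64(0.1), 0.1)] [-0.25  0.31  0.2   2.33 -1.32  0.14 -0.11]
([(0.6, -30)], 0, array([-0.43,  0.47,  1.28])) [('cov', np.float64(0.0), 0.0), ('opn', np.float64(0.0), 0.0), ('pre', np.float64(0.0), 0.0), ('pre2', np.float64(0.0), 0.0), ('tog', np.float64(2.5), 1.3), ('saf', np.float64(0.1), 0.1)] [-0.25  0.31  0.2   2.33 -1.32  0.14 -0.11]
([(0.6, -30)], 1, array([-0.44,  0.49,  1.32])) [('cov', np.float64(0.0), 0.0), ('opn', np.float64(0.0), 0.0), ('pre', np.float64(0.0), 0.0), ('pre2', np.float64(0.0), 0.0), ('tog', np.float64(0.6), 0.4), ('saf', np.float64(0.1), 0.1)] [-0.25  0.31  0.2   2.33 -1.32  0.14 -0.11]

[... 2138 characters left out ...]
float64(2.9), 1.5), ('saf', np.float64(0.1), 0.1)] [-0.25  0.31  0.2   2.33 -1.32  0.14 -0.11]
([(0.6, -60), (0.6, 20), (0.6, -40)], 0, array([-0.14,  0.38,  1.05])) [('cov', np.float64(0.0), 0.0), ('opn', np.float64(0.0), 0.0), ('pre', np.float64(0.0), 0.0), ('pre2', np.float64(0.0), 0.0), ('tog', np.float64(0.0), 0.0), ('saf', np.float64(0.0), 0.0)] [-0.24  0.31  0.19  2.33 -1.3   0.14 -0.13]
([(0.6, -60), (0.6, 20), (0.6, -40)], 1, array([-0.2 ,  0.41,  1.15])) [('cov', np.float64(0.0), 0.0), ('opn', np.float64(0.0), 0.0), ('pre', np.float64(0.0), 0.0), ('pre2', np.float64(0.0), 0.0), ('tog', np.float64(0.0), 0.0), ('saf', np.float64(0.0), 0.0)] [-0.19  0.31  0.13  2.32 -1.23  0.12 -0.2 ]
```

Request:
arm_command(deltas=[0, 0, -0.095, 0.0, -0.03, -0.01, 60, 0, 0, -0.19, 0.0, -0.06, -0.02, 60, 0, 0, -0.285, 0.0, -0.09, -0.03, 60, 0, 0, -0.38, 0.0, -0.12, -0.04, 60, 0, 0, -0.475, 0.003, -0.15, -0.05, 55, 0, 0, -0.57, 0.004, -0.163, -0.07, 50, 0, 0, -0.665, 0.004, -0.163, -0.09, 46, 0, 0, -0.679, 0.004, -0.163, -0.11, 46, 0, 0, -0.679, 0.004, -0.163, -0.12, 46, 0, 0, -0.679, 0.004, -0.163, -0.12, 46, 0, 0, -0.679, 0.004, -0.163, -0.12, 46])

```text
clock: 6.7
position: [0.5147, 0.0312, 0.1611]
ee_rot: [-3.114, -0.405, 0.002]
force: [-0.1, -0.5, -0.1]
width: 0.503
gripper_force: 0.0
```

Run:
```python
from ik import *
from cell import sensors,optics
st=sensors.observe(); print(st["clock"],st["joints"].round(2),st["position"].round(3),st["width"])
delta(st,[-.02,0,.028],35,1)
cv2.imwrite("pics/w3.png",optics.get_image("wrist")); c=optics.calibration("wrist")
print(proj(c,[W([-.044,0,.023]),W([-.044,.012,.023]),W([-.044,-.012,.023]),W([.032,0,.038]),W([-.044,0,.023],.05)]).round(1))
```

```text
6.7 [-0.94  0.58  1.15  2.   -0.64  0.99 -0.78] [0.515 0.031 0.161] 0.5034834842420145
rot [-0.0008 -0.0008 -0.0099] shift [ 0.0009 -0.0082 -0.0576]
[[322.6 233.3]
 [307.8 233.1]
 [337.5 233.5]
 [327.8 188.9]
 [199.5 231.3]]
```

View pics/w3.png

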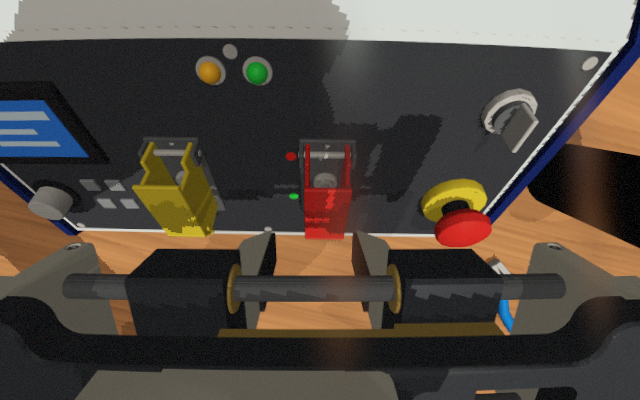

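The wrist view shows the red cover's lip centred near (325,236), within 3 px of prediction, and the fingers straddling it. The yellow cover is at the left and the e-stop at the right. Let me settle and check for lag.

Request:
arm_command(deltas=[0, 0, 0, 0, 0, -0.01, 46, 0, 0, 0, 0, 0, -0.01, 46])

```text
clock: 6.95
position: [0.5144, 0.0318, 0.1499]
ee_rot: [-3.114, -0.405, 0.003]
force: [-0.7, -0.3, 0.9]
width: 0.501
gripper_force: 0.0
```

Run:
```python
from ik import *
from cell import sensors
st=sensors.observe(); print(st["position"],st["joints"].round(2)); delta(st,[-.02,-.001,.028],35,1)
```

```text
[0.51440552 0.03183522 0.14991854] [-0.93  0.59  1.14  2.01 -0.66  0.97 -0.77]
rot [-0.0009 -0.0013 -0.01  ] shift [ 0.0015 -0.0098 -0.0464]
```

Request:
arm_command(deltas=[0, 0, -0.01, 0.0015, -0.01, 0, 46, 0, 0, -0.01, 0.0015, -0.01, 0, 46, 0, 0, -0.01, 0.0015, -0.01, -0.015, 46, 0, 0, -0.01, 0.0015, -0.01, -0.03, 46, 0, 0, -0.01, 0.0015, -0.01, -0.04, 46, 0, 0, -0.01, 0.0015, -0.01, -0.046, 46, 0, 0, -0.01, 0.0015, -0.01, -0.046, 46, 0, 0, -0.01, 0.0015, -0.01, -0.046, 20, 0, 0, -0.01, 0.0015, -0.01, -0.046, 20, 0, 0, -0.01, 0.0015, -0.01, -0.046, 20, 0, 0, -0.01, 0.0015, -0.01, -0.046, 20, 0, 0, -0.01, 0.0015, -0.01, -0.046, 20], force=10)

```text
clock: 8.15
position: [0.516, 0.0235, 0.1047]
ee_rot: [-3.114, -0.382, 0.003]
force: [-2.2, 6.7, 2.4]
width: 0.302
gripper_force: 10.0
```

Run:
```python
from ik import *
from cell import sensors
st=sensors.observe(); print(st["clock"],st["position"],st["joints"].round(2),st["force"].round(1),st["width"]*91.8,st["gripper_force"]); delta(st,[-.02,-.001,.028],35,1)
c=R.from_euler('z',POSE[3]); o=W([0,0,0]); d=(c*Rs).inv().apply(st["position"]-o); print("sw",d)
h=np.array([.03,0,.007]); v=d-h
for th in range(8,97,8):
    a=np.deg2rad(th); w=Rs.__mul__(R.from_euler('y',a)).apply(v)-Rs.apply(v); print(th,np.round(c.apply(w),4).tolist())
```

```text
8.15 [0.51598539 0.0234645  0.10467292] [-0.85  0.65  1.06  2.05 -0.75  0.89 -0.7 ] [-2.2  6.7  2.4] 27.749014607881826 10.000029859511415
rot [-0.0026 -0.0015 -0.0006] shift [-0.0001 -0.0014 -0.0012]
sw [-0.01898699  0.00032872  0.02869969]
8 [-0.0009, -0.0002, 0.0074]
16 [-0.0008, -0.0002, 0.0149]
24 [0.0003, 0.0001, 0.0223]
32 [0.0024, 0.0006, 0.0294]
40 [0.0055, 0.0014, 0.0362]
48 [0.0094, 0.0023, 0.0425]
56 [0.0142, 0.0035, 0.0481]
64 [0.0197, 0.0049, 0.0531]
72 [0.0257, 0.0064, 0.0571]
80 [0.0323, 0.008, 0.0603]
88 [0.0392, 0.0097, 0.0625]
96 [0.0464, 0.0115, 0.0637]
```

Gripped at 28 mm as expected. Now to swing it open along the arc.

Request:
arm_command(deltas=[0, 0, 0, -0.001, 0, 0.0074, 20, 0, 0, 0, -0.001, 0, 0.0149, 20, 0, 0, 0, 0, 0, 0.0223, 20, 0, 0, 0, 0.0024, 0.0006, 0.0294, 20, 0, 0, 0, 0.0055, 0.0014, 0.0362, 20, 0, 0, 0, 0.0094, 0.0023, 0.0425, 20, 0, 0, 0, 0.0142, 0.0035, 0.0481, 20, 0, 0, 0, 0.0197, 0.0049, 0.053, 20, 0, 0, 0, 0.0257, 0.0064, 0.057, 20, 0, 0, 0, 0.032, 0.008, 0.06, 20, 0, 0, 0, 0.039, 0.0097, 0.0625, 20, 0, 0, 0, 0.042, 0.0105, 0.063, 20, 0, 0, 0, 0.042, 0.0105, 0.063, 20])

```text
clock: 9.45
position: [0.5581, 0.0339, 0.1678]
ee_rot: [-3.114, -0.382, 0.003]
force: [-0.6, 7.2, 1.6]
width: 0.31
gripper_force: 10.0
```

Run:
```python
from ik import *
from cell import sensors,optics
st=sensors.observe(); print(st["clock"],st["position"],st["joints"].round(2),st["force"].round(1),st["width"]*91.8,st["gripper_force"])
c=R.from_euler('z',POSE[3]); print("sw",(c*Rs).inv().apply(st["position"]-W([0,0,0])))
a=optics.get_image("scene")[150:270,240:400];b=optics.get_image("wrist")
cv2.imwrite("pics/open.png",np.vstack([cv2.resize(a,(400,300)),cv2.resize(b,(400,250))]))
```

```text
9.45 [0.55814157 0.03387175 0.16776949] [-0.88  0.63  1.12  1.89 -0.66  1.06 -0.81] [-0.6  7.2  1.6] 28.491052674374814 10.000116557203
sw [0.05277277 0.00028678 0.05547965]
```

View pics/open.png

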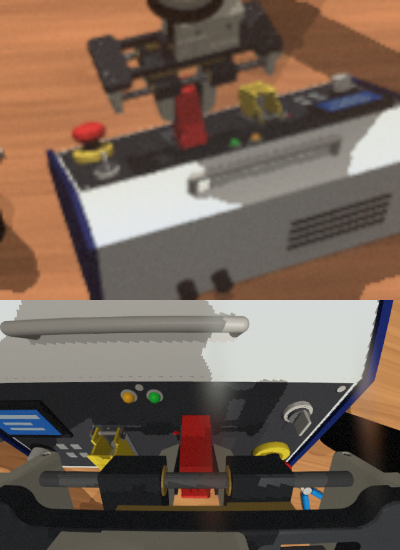

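The scene and wrist views show the red cover upright between the fingers and the yellow one still shut. I'll release and rise.

Request:
arm_command(deltas=[0, 0, 0, 0, 0, 0, 46, 0, 0, 0, 0, 0, 0, 46, 0, 0, 0, 0, 0, 0, 46, 0, 0, 0, 0, 0, 0.02, 46, 0, 0, 0, 0, 0, 0.05, 46, 0, 0, 0, 0, 0, 0.08, 46, 0, 0, 0, 0, 0, 0.08, 46])

```text
clock: 10.25
position: [0.5601, 0.0308, 0.2511]
ee_rot: [-3.118, -0.378, -0.007]
force: [-0.4, -0.5, 0.1]
width: 0.5
gripper_force: 0.0
```

Run:
```python
from ik import *
from sim import go
from cell import sensors
st=sensors.observe(); print(st["clock"],st["force"].round(1),st["joints"].round(2))
delta(st,[-.012,0,.11],8,1)
q=st["joints"]
for pt in([-.012,0,.11],[.003,0,.075],[.0056,0,.0408],[-.018,0,.0408]):
    Rt=toolR(8)*rz(np.pi); q=go(q,W(pt),Rt); x,r=fk(q,p,s); print(q.round(2),(x-W(pt)).round(4),np.degrees((r*Rt.inv()).magnitude()).round(1))
```

```text
10.25 [-0.4 -0.5  0.1] [-0.94  0.55  1.22  1.79 -0.56  1.2  -0.89]
rot [ 0.0714 -0.2886  0.001 ] shift [-0.0838 -0.0175 -0.0758]
[-1.06  0.13  1.12  2.42 -0.88  0.31 -0.49] [-0.  0.  0.] 0.0
[-0.85  0.26  0.92  2.37 -1.17  0.34 -0.25] [-0.  0.  0.] 0.0
[-0.6   0.32  0.61  2.33 -1.32  0.28 -0.13] [-0.0009 -0.0004 -0.0004] 0.6
[-0.2   0.31  0.14  2.33 -1.32  0.12 -0.11] [-0. -0. -0.] 0.0
```

Request:
arm_command(deltas=[0, 0, 0, -0.045, -0.01, 0, 40, 0.024, -0.096, 0, -0.084, -0.0175, 0, 34, 0.048, -0.19, 0, -0.084, -0.0175, -0.02, 30, 0.071, -0.289, 0, -0.084, -0.0175, -0.05, 30, 0.071, -0.289, 0, -0.084, -0.0175, -0.076, 30, 0.071, -0.289, 0, -0.084, -0.0175, -0.076, 30, 0.071, -0.289, 0, -0.084, -0.0175, -0.076, 30, 0.071, -0.289, 0, -0.084, -0.0175, -0.076, 30])

```text
clock: 11.05
position: [0.4739, 0.0136, 0.1714]
ee_rot: [-2.982, -0.36, -0.705]
force: [0.3, -0.0, 0.3]
width: 0.326
gripper_force: 0.0
```

Run:
```python
from ik import *
from cell import sensors,optics
st=sensors.observe(); print(st["clock"],st["force"].round(1),st["joints"].round(2),st["width"]*91.8)
for pt in([-.012,0,.11],[.003,0,.075],[.0056,0,.0408]):delta(st,pt,8,1)
c=optics.calibration("wrist"); im=optics.get_image("wrist")
cv2.imwrite("pics/tog.png",cv2.resize(im[60:340,140:500],None,fx=2,fy=2,interpolation=cv2.INTER_CUBIC))
print(proj(c,[W([.009,0,.032]),W([.036,0,.07]),W([.053,0,.08])])-[140,60])
```

```text
11.05 [ 0.3 -0.   0.3] [-0.9   0.11  0.92  2.43 -0.83  0.27 -0.57] 29.972113436771355
rot [ 0.     -0.0045  0.0015] shift [ 0.0025 -0.0003  0.0039]
rot [ 0.     -0.0045  0.0015] shift [ 0.0339  0.0075 -0.0162]
rot [ 0.     -0.0045  0.0015] shift [ 0.055   0.0127 -0.0427]
[[173.72072108 108.64545458]
 [173.64073696  88.16796846]
 [173.55884951  62.40782036]]
```

View pics/tog.png

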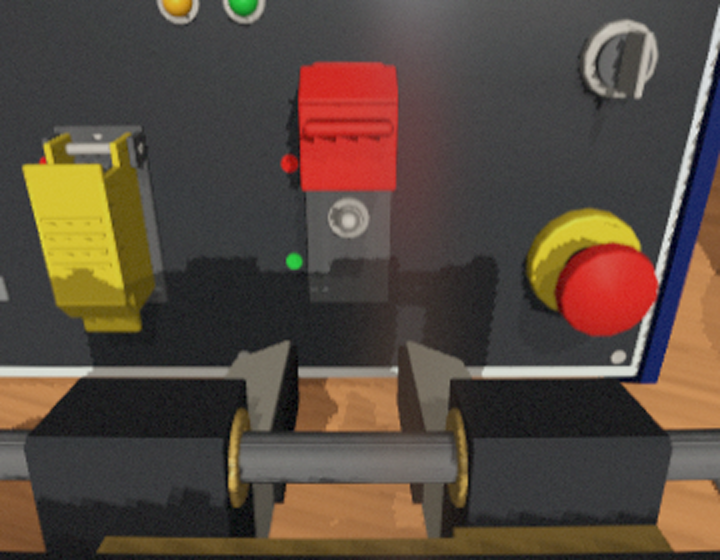

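The view shows the cover fully open and the toggle tip at crop (174,108.5) after scaling. Prediction was (173.7,108.6), so alignment is good. Descending to pinch the bat.

Request:
arm_command(deltas=[0, -0.004, 0, 0.017, 0.004, -0.008, 30, 0, -0.004, 0, 0.034, 0.0075, -0.016, 30, 0, -0.004, 0, 0.041, 0.009, -0.025, 30, 0, -0.004, 0, 0.048, 0.011, -0.034, 30, 0, -0.004, 0, 0.055, 0.0127, -0.0427, 30, 0, -0.004, 0, 0.055, 0.0127, -0.0427, 30, 0, -0.004, 0, 0.055, 0.0127, -0.0427, 30])

```text
clock: 11.8
position: [0.5304, 0.0271, 0.1294]
ee_rot: [-2.979, -0.364, -0.718]
force: [-1.2, -0.1, 0.4]
width: 0.328
gripper_force: 0.0
```

Run:
```python
from ik import *
from cell import sensors
st=sensors.observe(); print(st["clock"],st["force"].round(1),st["joints"].round(2))
delta(st,[.0056,0,.0408],8,1);delta(st,[-.016,0,.0408],8,1)
```

```text
11.8 [-1.2 -0.1  0.4] [-0.48  0.29  0.45  2.35 -1.31  0.21 -0.15]
rot [0.0004 0.0013 0.    ] shift [-0.0015 -0.0008 -0.0007]
rot [0.0004 0.0013 0.    ] shift [-0.0187 -0.005  -0.0131]
```

Close on the bat, then drag it down the slope.

Request:
arm_command(deltas=[0, 0, 0, 0, 0, 0, 5, 0, 0, 0, 0, 0, 0, 5, 0, 0, 0, 0, 0, 0, 5, 0, 0, 0, 0, 0, 0, 5, 0, 0, 0, 0, 0, 0, 5], force=15)

```text
clock: 12.3
position: [0.5294, 0.0271, 0.1291]
ee_rot: [-2.979, -0.364, -0.718]
force: [-0.9, -0.8, 3.1]
width: 0.081
gripper_force: 15.0
```

Request:
arm_command(deltas=[0, 0, 0, -0.004, -0.001, -0.002, 5, 0, 0, 0, -0.008, -0.002, -0.004, 5, 0, 0, 0, -0.012, -0.003, -0.007, 5, 0, 0, 0, -0.015, -0.004, -0.01, 5, 0, 0, 0, -0.018, -0.005, -0.013, 5, 0, 0, 0, -0.02, -0.0055, -0.0145, 5, 0, 0, 0, -0.02, -0.0055, -0.0145, 5])

```text
clock: 13.0
position: [0.5139, 0.0231, 0.1209]
ee_rot: [-2.977, -0.368, -0.713]
force: [13.0, 5.6, -3.2]
width: 0.082
gripper_force: 15.0
```

Run:
```python
from ik import *
from cell import sensors
st=sensors.observe(); print(st["clock"],st["force"].round(1),st["joints"].round(2),st["width"]*91.8)
c=R.from_euler('z',POSE[3]); print("sw",(c*Rs).inv().apply(st["position"]-W([0,0,0])))
```

```text
13.0 [13.   5.6 -3.2] [-0.24  0.27  0.17  2.38 -1.32  0.12 -0.13] 7.534676542569854
sw [-0.0114354   0.00048146  0.04320591]
```

Request:
arm_command(deltas=[0, 0, 0, 0, 0, 0, 30, 0, 0, 0, 0, 0, 0, 30, 0, 0, 0, 0, 0, 0, 30, 0, 0, 0, -0.02, -0.005, 0.025, 30, 0, 0, 0, -0.04, -0.01, 0.05, 30, 0, 0, 0, -0.04, -0.01, 0.055, 30, 0, 0, 0, -0.04, -0.01, 0.055, 30])

```text
clock: 13.7
position: [0.4693, 0.0112, 0.1746]
ee_rot: [-2.98, -0.365, -0.705]
force: [1.6, 0.9, 0.9]
width: 0.327
gripper_force: 0.0
```

Run:
```python
from ik import *
from cell import sensors,optics
st=sensors.observe(); print(st["clock"],st["force"].round(1),st["joints"].round(2),st["width"]*91.8,st["position"].round(3))
c=optics.calibration("wrist"); im=optics.get_image("wrist")
cv2.imwrite("pics/tog2.png",cv2.resize(im[60:260,220:420],None,fx=2.5,fy=2.5,interpolation=cv2.INTER_CUBIC))
print("safe,armed",(proj(c,[W([-.009,0,.032]),W([.009,0,.032])])-[220,60])*2.5)
```

```text
13.7 [1.6 0.9 0.9] [-0.73  0.08  0.71  2.43 -0.66  0.24 -0.74] 30.02989391154176 [0.469 0.011 0.175]
safe,armed [[231.08511626 312.74169962]
 [231.00327696 258.0930191 ]]
```

View pics/tog2.png

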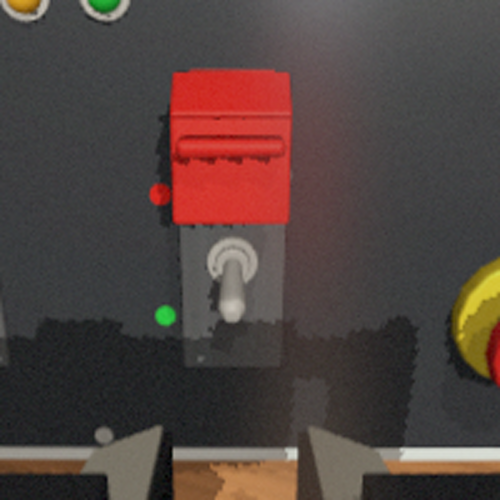

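The toggle is in the safe position: tip at (231,310) against the predicted safe (231,313), pointing toward the green dot. Next is closing the cover from behind with closed fingers.

Run:
```python
from ik import *
from sim import go
from cell import sensors
st=sensors.observe(); q=st["joints"]
tc=lambda x,z:[x+.019*np.sin(np.deg2rad(35)),0,z+.019*np.cos(np.deg2rad(35))]
for T in((.09,.052),(.02,.052),(-.01,.05),(-.01,.036)):
    delta(st,tc(*T),35,1); Rt=toolR(35)*rz(np.pi); q=go(q,W(tc(*T)),Rt); x,r=fk(q,p,s); print(W(tc(*T)).round(3),q.round(2),np.linalg.norm(x-W(tc(*T))).round(4))
```

```text
rot [-0.0726  0.2873 -0.0007] shift [0.1202 0.0299 0.0307]
[0.59  0.041 0.205] [-0.76  0.5   0.84  1.77 -0.42  1.06 -1.1 ] 0.0
rot [-0.0726  0.2873 -0.0007] shift [ 0.0645  0.0161 -0.0095]
[0.534 0.028 0.165] [-0.77  0.46  0.83  1.93 -0.42  0.93 -1.07] 0.0
rot [-0.0726  0.2873 -0.0007] shift [ 0.0418  0.0105 -0.0283]
[0.511 0.022 0.146] [-0.77  0.45  0.82  2.   -0.43  0.87 -1.05] 0.0
rot [-0.0726  0.2873 -0.0007] shift [ 0.0496  0.0124 -0.0398]
[0.519 0.024 0.135] [-0.75  0.48  0.8   1.98 -0.46  0.86 -1.03] 0.0
```

Request:
arm_command(deltas=[0, 0, 0, -0.005, 0, 0.04, 10, 0, 0, 0, -0.005, 0, 0.08, 0, -0.024, 0.095, 0, 0.0, 0, 0.1, 0, -0.048, 0.19, 0, 0.04, 0.01, 0.1, 0, -0.073, 0.287, 0, 0.08, 0.02, 0.1, 0, -0.073, 0.287, 0, 0.12, 0.03, 0.1, 0, -0.073, 0.287, 0, 0.12, 0.03, 0.1, 0, -0.073, 0.287, 0, 0.12, 0.03, 0.09, 0, -0.073, 0.287, 0, 0.12, 0.03, 0.06, 0, -0.073, 0.287, 0, 0.12, 0.03, 0.031, 0, -0.073, 0.287, 0, 0.12, 0.03, 0.031, 0, -0.073, 0.287, 0, 0.12, 0.03, 0.031, 0])

```text
clock: 14.95
position: [0.5898, 0.0407, 0.2051]
ee_rot: [3.118, 0.381, -0.001]
force: [0.5, -0.5, 0.7]
width: 0.005
gripper_force: 0.0
```

Run:
```python
from ik import *
from cell import sensors
st=sensors.observe(); print(st["clock"],st["force"].round(1),st["width"]*91.8)
tc=lambda x,z:[x+.019*np.sin(np.deg2rad(35)),0,z+.019*np.cos(np.deg2rad(35))]
for T in((.09,.052),(.02,.052),(.005,.050),(-.012,.046)): delta(st,tc(*T),35,1)
```

```text
14.95 [ 0.5 -0.5  0.7] 0.4807662104011658
rot [ 0.0006 -0.0003  0.    ] shift [-0.      0.0007  0.0001]
rot [ 0.0006 -0.0003  0.    ] shift [-0.0557 -0.0131 -0.04  ]
rot [ 0.0006 -0.0003  0.    ] shift [-0.0665 -0.0158 -0.0502]
rot [ 0.0006 -0.0003  0.    ] shift [-0.0778 -0.0186 -0.0633]
```

Request:
arm_command(deltas=[0, 0, 0, -0.007, -0.0015, -0.005, 0, 0, 0, 0, -0.014, -0.0035, -0.01, 0, 0, 0, 0, -0.021, -0.005, -0.015, 0, 0, 0, 0, -0.028, -0.0065, -0.02, 0, 0, 0, 0, -0.035, -0.008, -0.025, 0, 0, 0, 0, -0.042, -0.01, -0.03, 0, 0, 0, 0, -0.049, -0.0115, -0.035, 0, 0, 0, 0, -0.056, -0.013, -0.04, 0, 0, 0, 0, -0.061, -0.0145, -0.045, 0, 0, 0, 0, -0.0665, -0.016, -0.05, 0, 0, 0, 0, -0.072, -0.017, -0.0565, 0, 0, 0, 0, -0.078, -0.0185, -0.063, 0, 0, 0, 0, -0.078, -0.0185, -0.063, 0])

```text
clock: 16.25
position: [0.5112, 0.0224, 0.141]
ee_rot: [3.117, 0.381, -0.003]
force: [-0.7, -0.4, -0.7]
width: 0.002
gripper_force: 0.0
```

Run:
```python
from ik import *
from cell import sensors
st=sensors.observe(); print(st["clock"],st["force"].round(1))
tc=lambda x,z:[x+.019*np.sin(np.deg2rad(35)),0,z+.019*np.cos(np.deg2rad(35))]
for T in((-.012,.046),(-.010,.042),(-.010,.036)): delta(st,tc(*T),35,1)
```

```text
16.25 [-0.7 -0.4 -0.7]
rot [ 0.0012 -0.001  -0.0003] shift [ 0.0008 -0.0003  0.0009]
rot [ 0.0012 -0.001  -0.0003] shift [ 0.0047  0.0007 -0.0013]
rot [ 0.0012 -0.001  -0.0003] shift [ 0.008   0.0015 -0.0062]
```

Request:
arm_command(deltas=[0, 0, 0, 0.0005, 0, -0.001, 0, 0, 0, 0, 0.001, 0, -0.002, 0, 0, 0, 0, 0.0015, 0.0005, -0.003, 0, 0, 0, 0, 0.002, 0.0005, -0.004, 0, 0, 0, 0, 0.002, 0.0005, -0.004, 0])

```text
clock: 16.75
position: [0.5142, 0.0228, 0.1389]
ee_rot: [3.118, 0.381, -0.001]
force: [-9.9, -0.7, 20.4]
width: 0.005
gripper_force: 11.2
```

Request:
arm_command(deltas=[0, 0, 0, -0.005, -0.001, 0.01, 0, 0, 0, 0, -0.02, -0.005, 0.04, 0, 0, 0, 0, -0.03, -0.007, 0.08, 0, 0, 0, 0, -0.03, -0.007, 0.1, 0, 0, 0, 0, -0.03, -0.007, 0.1, 0, 0, 0, 0, -0.03, -0.007, 0.1, 0])

```text
clock: 17.35
position: [0.4849, 0.0165, 0.2382]
ee_rot: [3.117, 0.383, 0.003]
force: [0.3, -0.3, -0.2]
width: -0.0
gripper_force: 0.0
```

Run:
```python
from ik import *
from cell import sensors,optics
st=sensors.observe(); print(st["clock"],st["force"].round(1),st["position"].round(3))
c=optics.calibration("wrist"); im=optics.get_image("wrist"); t=optics.get_image("top")[105:260,200:400]
cv2.imwrite("pics/fin.png",np.hstack([cv2.resize(im[60:300,120:520],(450,270)),cv2.resize(t,(348,270))]))
print((proj(c,[W([-.044,0,.023]),W([-.033,0,.03]),W([-.044,0,.023],.05)])-[120,60])*1.125)
```

```text
17.35 [ 0.3 -0.3 -0.2] [0.485 0.017 0.238]
[[217.95356996 126.43195272]
 [217.99015865 123.9189042 ]
 [108.70754303 126.44201794]]
```

View pics/fin.png

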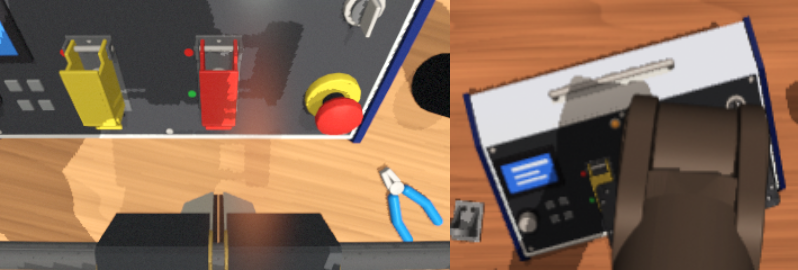

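The red cover is shut, with its lip at (219,128) against the predicted shut position (218,126), level with the yellow one. The e-stop, cutters and bracket are untouched and the gripper is clear.

```bash
python3 -c "
from cell import arm; print(arm.sign_off())"
```

```text
the job is handed in; nothing more can be done
None
```

I lifted the red cover fully, flipped the laser toggle from armed to safe, then shut the cover again, let go and handed the job in at about 17 s; nothing else was touched.

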